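Set the sprung board holder open in the pottery studio

TASK

Two sprung board holders stand on the potter's bench; one is empty and the other grips a stoneware tower. Set the empty one open for the next board: draw its knob back against the spring and across into the holding notch, so that the jaw stays open by itself. Leave the tower and the holder that grips it alone.

Things in the scene. Friction and masses are not known exactly. Their poses are not given: they have to be found in the camera images.
- holder: EMPTY holder, fixed: wooden base 250 x 130 x 18 mm, origin centre of underside, z up. At -x a fixed stop, then a sprung jaw (tops at 55 mm, gap 45 mm at rest). At +x a plate (top at 30 mm) with a J-shaped slot: a lane along x, a 12 mm stem in it; a tooth (y 8 to 16 mm) parts the lane from the holding notch on its +y side. The jaw's rods and the post's square foot reach up to 48 mm.
- holder_knob (a point): Its black upright knob, 24 mm across, 56 to 90 mm above the bench; point on its axis at 73 mm, axes as holder. There it rests at x 30, y 0 mm. Pull to +x (6 to 12 N, stop at x 90); from x 76 on it can go to +y (under 5 N, stop at y 34). With y over 22 the spring draws it back into the notch: x 64, y 22 to 34, where it stays. Let go short of that it snaps back or hangs on the tooth's tip.
- tower: Stoneware tower with two horn-like peaks on a 65 x 105 x 12 mm wooden board, 206 mm tall in all, held loose between the stop and the sprung jaw of the other holder. Origin at the centre of the board's underside. To be left alone.
- busy_knob (a point): The knob of the other holder, which has the same shape and sizes but rests 20 mm open against the tower's board (knob axis 125 mm from the tower's origin along that holder's +x). Point as on the first knob. To be left alone.

How it is judged:
At the end, for the whole second after the job is handed in: The empty holder's knob rests in the holding notch by itself: 58 to 70 mm along x and more than 18 mm along y in the holder's frame, so its jaw stays open (x of holder_knob in the frame of holder between 0.058 and 0.07 m and y of holder_knob in the frame of holder above 0.018 m); the robot touches nothing.
It fails at once if the tower is shifted by more than 15 mm or tipped by more than 0.2 rad (distance of tower from where it was at the start of the episode above 0.015 m or angle between tower's own z axis and vertical above 0.2 rad).
It fails at once if the knob of the holder that grips the tower is moved by more than 12 mm (distance of busy_knob from where it was at the start of the episode above 0.012 m).
It also fails if it takes over 35 s, if anything falls off the work surface, if the arm or the gripper's body presses on something with over 40 N, if the wrist force passes 120 N, or if a joint passes its speed limit or range.

ROBOT

A 6-joint arm with a two-finger parallel gripper is mounted at the origin on the work surface. World frame = base frame: x ahead of the robot, y to its left, z up, the work surface at z = 0. Lengths are in m, angles in rad, forces in N, time in s.
With the tool pointing down it reaches from about 0.35 to 0.975 m from the base axis. Payload 4.9 kg.
Tool frame: the origin (TCP) lies on the centre line of the jaws, within the pads' length; the fingertips stand manip.tip_reach ahead of it and the grasp point (between the pads) is the TCP (manip.tip_reach is the distance from the TCP to the fingertips, in m); z points along the fingers, y is the line along which they close (so a half turn about z gives the same grasp; the last joint's range is limited). The gripper opens to 85 mm and grips with 20 to 120 N. Pads are 22 mm wide; open, the fingers measure 114 mm over their backs; the gripper's body (76 mm by 85 mm) begins 54 mm behind the grasp point. The pads swing forward as they close: fully open they stand 13 mm farther back than shut.
Start: joints at [1.148, 0.053, 1.613, -0, 1.476, -0.119], TCP at [0.187, 0.596, 0.25] pointing down, gripper open.
Joint ranges: [-3.01, 3.01], [-1.01, 2.22], [0.06, 2.58], [-1.02, 4.17], [0.09, 2.62], [-3.14, 3.14]. Speed limits (rad/s): [2.57, 2.57, 3.14, 3.14, 3.14, 3.14].

INTERFACE

Orientations are given as a unit quaternion [w, x, y, z].
In Python, from plant import manip gives the robot as it stands. The module is installed in compiled form; this text tells all that it offers.
- The arm moves only by the tool move_arm, never from a script. Its argument "rows" is a list of rows, each a list of 7 numbers: the shift along the tool's x, y, z in cm, then the turn, a rotation vector about the tool's x, y, z in degrees, then the opening, from -1 (shut) to 1 (fully open). In form: [[tx, ty, tz, ax, ay, az, jaw], ...]. A call has 1 to 20 rows; each row shifts and turns the commanded pose from where the row before left it, along the tool's axes as they then stand; what a row does not reach is not made up. A row lasts 1/12 s, in which the tool goes at most 41.7 mm and 7.16 degrees, less where a joint would pass 70% of its speed; a pose out of reach is approached as far as the arm can. A call is refused whole if a number of a shift passes 4.17 or a number of a turn 7.16, either way. A call with a gripper value outside its range is refused whole. The fingers move at their own pace and stop on an object; the grip force is fixed at half the most. Time passes only in rows, so rows that do not move let the fingers close. It gives the time, the measured TCP pose, the force, the opening and the grip force at its end, in the units of the state.
- manip.state(): the state, without advancing time (a new reading comes with each control period).
- manip.grab_frame(name): name is "side" or "top" or "wrist"; returns a dict with "img" (480x640x3 uint8, blue, green, red), "mtx" (3x3 intrinsics, pixels), "k1" (the pictures are not rectified: a ray, as slopes to the right and down, at radius r is drawn at 1 + k1 r^2 times it, then the intrinsics apply), "R" (3x3) and "t" (3): a world point X has camera coordinates R X + t. Camera axes: x right, y down, z forward; pixel columns grow to the right and rows downward; lengths in m; the calibration is good to about 2 mm. A picture is of the moment at which its call begins. There is no depth.
- manip.job_done(): hands the job in; it is judged then, once.
The state is a dict: "time": time; "joint_pos": joint angles; "joint_vel": joint speeds; "joint_efforts": joint torques, N m; "tool_pos": TCP position; "tool_rot": TCP orientation; "contact_force": force on the tool from outside, world axes, zero at the start; "ft_torque": the same for the moment, N m; "gripper_width": opening from 0.0 (shut) to 1.0 (fully open); "grasp_force": force on a finger pad.
Only numpy, scipy, OpenCV 4.12 (cv2) and the standard library are available. Lean on these libraries where they do the work, as an engineer would, in place of code of your own. Each camera call takes 0.05 s, during which the arm holds its last target. There are 200 camera calls.

## Working session

There is one attempt and no reset: what is moved stays moved. The work goes in short steps, Python scripts to look and compute and a tool call to move; the robot and the scene stay as the last step left them, time stands still between calls to the robot, and variables do not carry over. Pictures are saved under pics/ and viewed, at most 10 in all, crops included, and the job is handed in when it is done.

Besides the shell and the picture viewer there is one more tool, called as name([rows], argument=value, ...), one row to a line, values as JSON. move_arm: Moves the arm, as the interface text tells. Its arguments: {"type":"object","properties":{"rows":{"type":"array","items":{"type":"array","items":{"type":"number"}}}},"required":["rows"]}

```bash
mkdir -p pics; cat > h.py <<'E'
import numpy as np, cv2
from plant import manip
def ray(f,u,v):
    K=f["mtx"];k=np.asarray(f["k1"]).ravel()[0]
    p=cv2.undistortPoints(np.array([[[u,v]]],float),np.array(K,float),np.array([k,0,0,0],float)).ravel()
    R=np.array(f["R"]);t=np.array(f["t"])
    d=R.T@np.array([p[0],p[1],1]);return -R.T@t,d/np.linalg.norm(d)
def plane(f,u,v,z):
    c,d=ray(f,u,v);return c+d*(z-c[2])/d[2]
def meet(f,a,g,b):
    c1,d1=ray(f,*a);c2,d2=ray(g,*b)
    s=np.linalg.lstsq(np.c_[d1,-d2],c2-c1,rcond=None)[0]
    p,q=c1+s[0]*d1,c2+s[1]*d2;return (p+q)/2,np.linalg.norm(p-q)
def proj(f,X):
    q,_=cv2.projectPoints(np.array(X,float).reshape(-1,1,3),cv2.Rodrigues(np.array(f["R"],float))[0],np.array(f["t"],float),np.array(f["mtx"],float),np.array([np.asarray(f["k1"]).ravel()[0],0,0,0],float));return q.reshape(-1,2)
E
python3 - <<'E'
from h import *
import pickle
F={n:manip.grab_frame(n) for n in("side","top","wrist")}
pickle.dump(F,open("f0.pkl","wb"))
for n in("top","side"):cv2.imwrite(f"pics/{n}0.png",F[n]["img"])
print(manip.tip_reach,manip.state())
for n in F:print(n,-np.array(F[n]["R"]).T@F[n]["t"],F[n]["k1"])
E
```

```text
0.019 {'time': 0.15, 'joint_pos': array([ 1.14802385e+00,  5.31979193e-02,  1.61397875e+00,  4.99300699e-06,
        1.47599553e+00, -1.19010748e-01]), 'joint_vel': array([ 0.00188853, -0.00184115, -0.00675066,  0.00037991, -0.00163453,
        0.00029836]), 'joint_efforts': array([-2.84951202e-04, -3.94242489e+01, -3.70720983e+01, -1.08266993e-04,
        4.66924263e-03,  8.25474473e-06]), 'tool_pos': array([0.18676168, 0.59596699, 0.24934984]), 'tool_rot': array([-2.13730587e-04,  1.51297797e-01,  9.88487912e-01, -7.60307994e-04]), 'contact_force': array([-0.1102657 , -0.29212972, -0.20821438]), 'ft_torque': array([ 0.00600842,  0.01938433, -0.02185121]), 'grasp_force': 0.0, 'gripper_width': 0.9970696641490583}
side [ 0.38955907 -0.52809447  0.58375896] -0.06932966712380449
top [ 0.35973034 -0.00765085  1.00636408] -0.10607550657161233
wrist [0.11150281 0.61932857 0.37272643] -0.022425610236133868
```

View pics/top0.png

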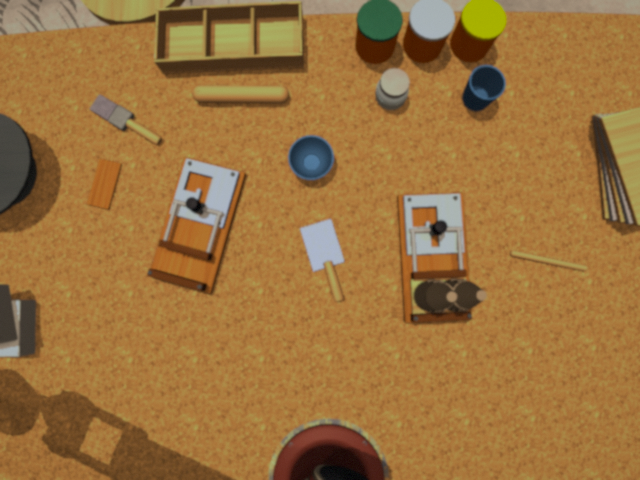

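View pics/side0.png

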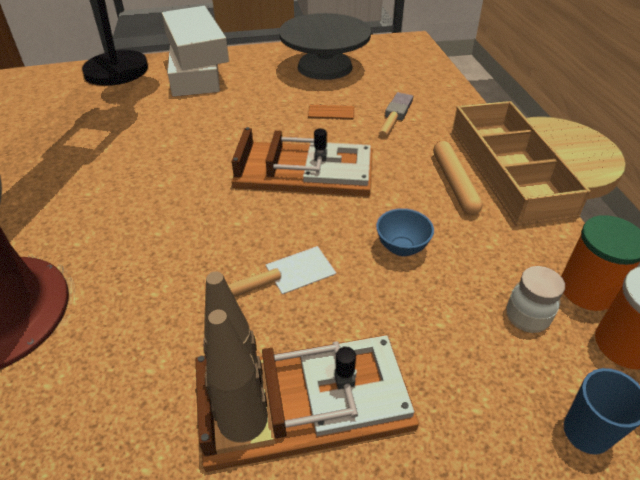

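The top view shows the empty holder's knob near (194,205) and its plate around (210,190), tilted. The tower holder is at about (435,255). In the side view the empty knob is near (320,142) and the tower stands at (235,370).

```bash
cat > m.py <<'E'
from h import *
import pickle
F=pickle.load(open("f0.pkl","rb"));T,S=F["top"],F["side"]
def comp(f,m,box):
    x0,y0,x1,y1=box;z=np.zeros_like(m);z[y0:y1,x0:x1]=m[y0:y1,x0:x1]
    n,l,s,c=cv2.connectedComponentsWithStats(z);i=1+np.argmax(s[1:,4]);return (l==i).astype(np.uint8),s[i],c[i]
K={}
for n,f,box in(("top",T,(180,190,215,220)),("side",S,(305,122,335,165))):
    m=(f["img"].max(2)<55).astype(np.uint8);k,s,c=comp(f,m,box);K[n]=k;print(n,s,c)
    ys,xs=np.nonzero(k);print([(y,xs[ys==y].min(),xs[ys==y].max()) for y in range(ys.min(),ys.max()+1,2)])
# wood base (orange, saturated) and plate
hsv=cv2.cvtColor(T["img"],cv2.COLOR_BGR2HSV)
p=((hsv[...,1]<70)&(hsv[...,2]>120)).astype(np.uint8);p,s,c=comp(T,p,(160,150,250,240))
h=cv2.convexHull(cv2.findContours(p,0,2)[0][0]);print("plate",cv2.minAreaRect(h),s)
w=np.array([plane(T,u,v,.03)[:2] for u,v in h.reshape(-1,2)],np.float32)
print("plate world",cv2.minAreaRect(w),cv2.boxPoints(cv2.minAreaRect(w)))
pics=[cv2.resize(T["img"][150:300,140:260],None,fx=3.3,fy=3.3,interpolation=2),cv2.resize(S["img"][115:205,225:385],None,fx=2.5,fy=2.5,interpolation=2)]
W=np.zeros((495,796,3),np.uint8);W[:495,:396]=pics[0];W[:225,396:796]=pics[1];cv2.imwrite("pics/crop.png",W)
E
python3 m.py
```

```text
top [187 199  17  14 150] [194.90666667 205.38666667]
[(199, np.int64(190), np.int64(192)), (201, np.int64(188), np.int64(198)), (203, np.int64(187), np.int64(200)), (205, np.int64(188), np.int64(203)), (207, np.int64(189), np.int64(202)), (209, np.int64(192), np.int64(201)), (211, np.int64(194), np.int64(201))]
side [314 129  12  32 280] [319.93214286 142.60357143]
[(129, np.int64(318), np.int64(321)), (131, np.int64(315), np.int64(324)), (133, np.int64(315), np.int64(325)), (135, np.int64(315), np.int64(325)), (137, np.int64(315), np.int64(325)), (139, np.int64(315), np.int64(325)), (141, np.int64(314), np.int64(325)), (143, np.int64(314), np.int64(325)), (145, np.int64(315), np.int64(325)), (147, np.int64(315), np.int64(325)), (149, np.int64(316), np.int64(324)), (151, np.int64(316), np.int64(324)), (153, np.int64(316), np.int64(324)), (155, np.int64(315), np.int64(324)), (157, np.int64(315), np.int64(325)), (159, np.int64(315), np.int64(325))]
plate ((200.1182861328125, 204.83041381835938), (55.18711471557617, 86.00646209716797), 16.46001434326172) [ 164  159   75   81 2572]
plate world ((0.5364795327186584, 0.23918740451335907), (0.11128479242324829, 0.16769391298294067), 73.53290557861328) [[0.4402991  0.20959494]
 [0.6011147  0.16205966]
 [0.63266    0.26877987]
 [0.47184438 0.31631514]]
```

View pics/crop.png

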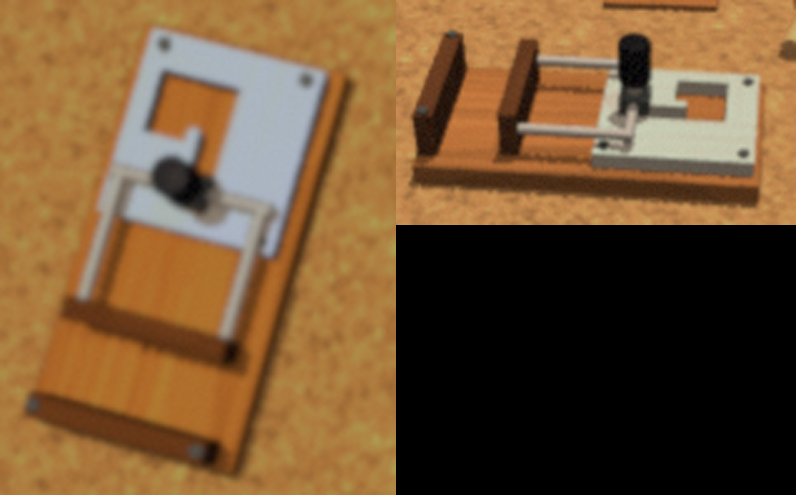

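The crop shows the knob's top disc near (192.3,203.6) in the top view. The plate corners are at (186.4,158.5), (239.4,171.8) and (223.3,228.2). In the side view the knob spans rows 129–149 at column 320.

```bash
python3 - <<'E'
from h import *
import pickle
F=pickle.load(open("f0.pkl","rb"));T,S=F["top"],F["side"]
for a in((192.3,203.6),(193.5,204.5)):
  for v in(132,135,142):print(a,v,*meet(T,a,S,(320,v)))
cs=[plane(T,u,v,.03) for u,v in((186.4,158.5),(239.4,171.8),(223.3,228.2))]
a=cs[1]-cs[2];b=cs[0]-cs[1]
print(np.round(cs,4),np.linalg.norm(a),np.degrees(np.arctan2(a[1],a[0])),np.linalg.norm(b),np.degrees(np.arctan2(b[1],b[0]))-90)
# plate top height from two views: side corner far-right
print(meet(T,(239.4,171.8),S,(225+365/2.5,115+165/2.5)),meet(T,(186.4,158.5),S,(225+362/2.5,115+73/2.5)))
print("wrist px of knob",proj(F["wrist"],[[.52,.25,.09]]))
E
```

```text
(192.3, 203.6) 132 [0.5290645  0.2389528  0.08847686] 0.0018752830234716954
(192.3, 203.6) 135 [0.52991653 0.24097862 0.0810051 ] 0.0008516676579390499
(192.3, 203.6) 142 [0.53195032 0.24581066 0.06315689] 0.001595421236730685
(193.5, 204.5) 132 [0.5277847  0.23619666 0.09017562] 0.0034267631809047996
(193.5, 204.5) 135 [0.52862441 0.2381965  0.08274014] 0.0024193774547221747
(193.5, 204.5) 142 [0.53062868 0.24296645 0.06497957] 1.1284599719017469e-05
[[0.6305 0.2677 0.03  ]
 [0.5997 0.161  0.03  ]
 [0.4884 0.193  0.03  ]] 0.11580445532233705 -16.04341563381552 0.11106815851507802 -16.110740490532507
(array([0.60341912, 0.16114457, 0.02736684]), np.float64(0.00599622268141106)) (array([0.63084296, 0.26713574, 0.03172978]), np.float64(0.0015375119712178246))
wrist px of knob [[134.11603433 547.32825619]]
```

move_arm([
  [-3,-1.7,0.4,0,0,0,1],
  [-3,-1.7,0.4,0,0,0,1],
  [-3,-1.7,0.4,0,0,0,1],
  [-3,-1.7,0.4,0,0,0,1],
  [-3,-1.7,0.4,0,0,0,1],
  [-3,-1.7,0.4,0,0,0,1],
  [-3,-1.7,0.4,0,0,0,1],
  [-3,-1.7,0.4,0,0,0,1],
  [-3,-1.7,0.4,0,0,0,1],
  [-3,-1.7,0.4,0,0,0,1],
  [-3,-1.7,0.4,0,0,0,1],
  [-3,-1.7,0.4,0,0,0,1],
  [-3,-1.7,0.4,0,0,0,1],
  [-3,-1.7,0,0,0,-1.3,1],
  [0,0,0,0,0,0,1],
  [0,0,0,0,0,0,1],
])

```text
time: 1.48
tool_pos: [0.5172, 0.2423, 0.1979]
tool_rot: [-0.0, 0.142, 0.99, -0.0]
contact_force: [-1.2, 0.6, 0.5]
gripper_width: 0.997
grasp_force: 0.0
```

```bash
python3 - <<'E'
from h import *
import pickle
W=manip.grab_frame("wrist");s=manip.state()
pickle.dump((W,s),open("w1.pkl","wb"));cv2.imwrite("pics/w1.png",W["img"])
print(s["time"],s["tool_pos"],s["tool_rot"],proj(W,[[.529,.239,.09],[.53,.239,.056]]))
E
```

```text
1.5333 [0.51644057 0.24331156 0.19793034] [-5.45631148e-04  1.40852575e-01  9.90030431e-01  1.99723672e-05] [[317.71946362 259.77374865]
 [317.99959408 245.50827939]]
```

View pics/w1.png

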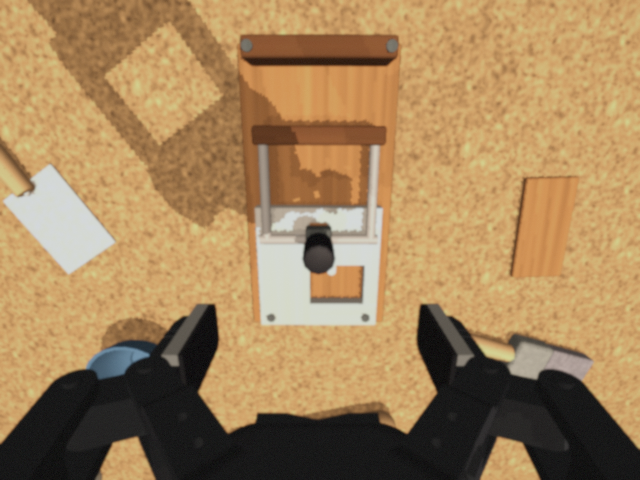

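The wrist view is nearly aligned with the holder. The knob's top disc is at about (319,259), and the holder's midline is near column 319. I'll refine the position from two wrist rays and the side ray.

```bash
python3 - <<'E'
from h import *
import pickle
W,s=pickle.load(open("w1.pkl","rb"));F=pickle.load(open("f0.pkl","rb"))
P=plane(W,319,259.5,.09);print(P,meet(W,(319,259.5),F["side"],(320,132)))
m=(W["img"].max(2)<60).astype(np.uint8)[225:280,295:345];ys,xs=np.nonzero(m);print(xs.min()+295,xs.max()+295,ys.min()+225,ys.max()+225)
# plate bottom/side edges -> angle
e=[plane(W,u,v,.03) for u,v in((262,325),(377,325))];d=e[1]-e[0];print(e,np.degrees(np.arctan2(d[1],d[0])))
from scipy.spatial.transform import Rotation as R
q=s["tool_rot"];M=R.from_quat([*q[1:],q[0]]).as_matrix();print(M.T@(np.array([*P[:2],.076])-s["tool_pos"])*100,np.degrees(np.arctan2(M[1,1],M[0,1])))
E
```

```text
[0.52905489 0.23993993 0.09      ] (array([0.52998756, 0.23973514, 0.0880105 ]), np.float64(0.0003372901828501876))
304 332 227 271
[array([0.60149056, 0.1619939 , 0.03      ]), array([0.63257561, 0.26853246, 0.03      ])] 73.73419274726874
[-1.31865451  0.02941606 12.19160623] 73.80563301212274
```

move_arm([
  [-1.3,0,1,0,0,0,1],
  [0,0,2,0,0,0,1],
  [0,0,2,0,0,0,1],
  [0,0,2,0,0,0,1],
  [0,0,2,0,0,0,1],
  [0,0,2,0,0,0,1],
  [0,0,1,0,0,0,1],
  [0,0,0,0,0,0,1],
  [0,0,0,0,0,0,1],
])

```text
time: 2.28
tool_pos: [0.5283, 0.2408, 0.0782]
tool_rot: [-0.0, 0.139, 0.99, -0.0]
contact_force: [-1.1, 0.2, 1.4]
gripper_width: 0.999
grasp_force: 0.0
```

move_arm([
  [0,0,0,0,0,0,-0.2],
  [0,0,0,0,0,0,-0.6],
  [0,0,0,0,0,0,-1],
  [0,0,0,0,0,0,-1],
  [0,0,0,0,0,0,-1],
  [0,0,0,0,0,0,-1],
  [0,0,0,0,0,0,-1],
  [0,0,0,0,0,0,-1],
  [0,0,0,0,0,0,-1],
  [0,0,0,0,0,0,-1],
  [0,0,0,0,0,0,-1],
  [0,0,0,0,0,0,-1],
])

```text
time: 3.28
tool_pos: [0.5295, 0.2402, 0.0792]
tool_rot: [0.0, 0.14, 0.99, 0.0]
contact_force: [-1.4, -0.5, 7.0]
gripper_width: 0.259
grasp_force: 58.6
```

move_arm([
  [-0.5,0,0,0,0,0,-1],
  [-0.5,0,0,0,0,0,-1],
  [-0.5,0,0,0,0,0,-1],
  [-0.5,0,0,0,0,0,-1],
  [-0.5,0,0,0,0,0,-1],
  [-0.5,0,0,0,0,0,-1],
  [-0.5,0,0,0,0,0,-1],
  [-0.5,0,0,0,0,0,-1],
  [-0.5,0,0,0,0,0,-1],
  [-0.5,0,0,0,0,0,-1],
  [-0.4,0,0,0,0,0,-1],
  [0,0,0,0,0,0,-1],
  [0,0,0,0,0,0,-1],
])

```text
time: 4.37
tool_pos: [0.579, 0.2262, 0.0791]
tool_rot: [-0.003, 0.14, 0.99, 0.0]
contact_force: [-10.7, 3.1, 11.1]
gripper_width: 0.263
grasp_force: 59.3
```

```bash
python3 - <<'E'
from h import *
W=manip.grab_frame("wrist");s=manip.state();S=manip.grab_frame("side")
a=cv2.resize(W["img"],(400,300));b=cv2.resize(S["img"][115:205,225:385],(400,225));o=np.zeros((300,800,3),np.uint8);o[:,:400]=a;o[:225,400:]=b
cv2.imwrite("pics/w2.png",o);print(s["tool_pos"],s["contact_force"],s["gripper_width"],s["grasp_force"])
d=s["tool_pos"][:2]-[.5294,.2398];c=np.radians(-16.1);print(d@[np.cos(c),np.sin(c)]*1e3+30,d@[-np.sin(c),np.cos(c)]*1e3)
E
```

```text
[0.57885463 0.22622543 0.07902879] [-11.03220592   2.16255338  11.61788717] 0.2624030357274832 59.28022742271423
81.27940552966525 0.6723277780402219
```

View pics/w2.png

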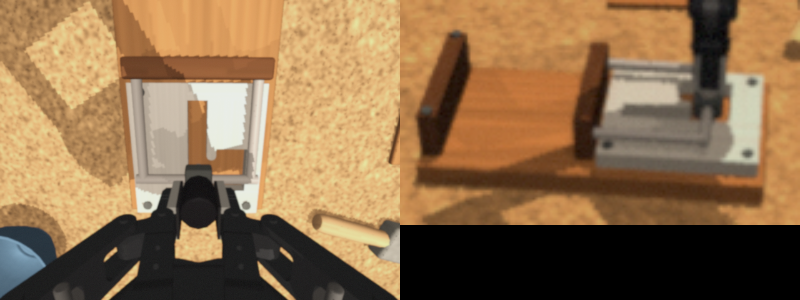

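The jaw is drawn back and the knob is still between the pads at (200,200), at x ≈ 81 mm, past the tooth. Next I move it across to +y.

move_arm([
  [-0.2,0,0,0,0,0,-1],
  [0,0.4,0,0,0,0,-1],
  [0,0.4,0,0,0,0,-1],
  [0,0.4,0,0,0,0,-1],
  [0,0.4,0,0,0,0,-1],
  [0,0.4,0,0,0,0,-1],
  [0,0.4,0,0,0,0,-1],
  [0,0.4,0,0,0,0,-1],
  [0,0.1,0,0,0,0,-1],
  [0,0,0,0,0,0,-1],
  [0,0,0,0,0,0,-1],
])

```text
time: 5.38
tool_pos: [0.5885, 0.2538, 0.079]
tool_rot: [-0.003, 0.14, 0.99, 0.0]
contact_force: [-11.0, 2.2, 10.7]
gripper_width: 0.263
grasp_force: 59.4
```

```bash
cat > st.py <<'E'
from h import *
s=manip.state();print(s["time"],s["tool_pos"],s["contact_force"],s["gripper_width"],s["grasp_force"])
d=s["tool_pos"][:2]-[.5294,.2398];c=np.radians(-16.1);print(d@[np.cos(c),np.sin(c)]*1e3+30,d@[-np.sin(c),np.cos(c)]*1e3)
E
python3 st.py
```

```text
5.3833 [0.58853752 0.25375546 0.07904287] [-11.00846407   2.1752831   10.72708203] 0.26293557367627307 59.41082060337067
82.94803986293908 29.80781202286938
```

Knob at about (83, 30). I'll ease back 19 mm into the notch while still gripping.

move_arm([
  [0.4,0,0,0,0,0,-1],
  [0.4,0,0,0,0,0,-1],
  [0.4,0,0,0,0,0,-1],
  [0.4,0,0,0,0,0,-1],
  [0.2,0,0,0,0,0,-1],
  [0,0,0,0,0,0,-1],
  [0,0,0,0,0,0,-1],
])

```text
time: 5.97
tool_pos: [0.5714, 0.2585, 0.0791]
tool_rot: [-0.003, 0.14, 0.99, 0.0]
contact_force: [-10.4, 2.2, 11.1]
gripper_width: 0.263
grasp_force: 59.4
```

```bash
python3 st.py
```

```text
5.9667 [0.5714433  0.25847626 0.07905238] [-10.35255772   2.1832276   11.14766608] 0.26255487681937856 59.387465715408325
65.2151253197165 29.60298349988803
```

move_arm([
  [0.2,0,0,0,0,0,-1],
  [0,0,0,0,0,0,-1],
  [0,0,0,0,0,0,-1],
])

```text
time: 6.22
tool_pos: [0.5704, 0.2587, 0.0791]
tool_rot: [-0.002, 0.14, 0.99, 0.0]
contact_force: [-7.6, 1.5, 8.3]
gripper_width: 0.258
grasp_force: 59.2
```

```bash
python3 st.py
```

```text
6.2167 [0.57043315 0.25869611 0.07907643] [-7.60606416  1.45696852  8.3347898 ] 0.258444752547403 59.181641936302185
64.18362402499909 29.534082126340955
```

The force is dropping and x ≈ 64, so the stem is seated against the end of the notch. I'll open the gripper and then rise.

move_arm([
  [0,0,0,0,0,0,0],
  [0,0,0,0,0,0,0.5],
  [0,0,0,0,0,0,1],
  [0,0,0,0,0,0,1],
  [0,0,0,0,0,0,1],
  [0,0,0,0,0,0,1],
  [0,0,0,0,0,0,1],
  [0,0,0,0,0,0,1],
  [0,0,0,0,0,0,1],
  [0,0,0,0,0,0,1],
])

```text
time: 7.05
tool_pos: [0.5717, 0.2579, 0.0783]
tool_rot: [0.0, 0.14, 0.99, 0.0]
contact_force: [-0.1, 0.8, 0.6]
gripper_width: 1.004
grasp_force: 0.0
```

move_arm([
  [0,0,-1,0,0,0,1],
  [0,0,-2,0,0,0,1],
  [0,0,-2,0,0,0,1],
  [0,0,-2,0,0,0,1],
  [0,0,-2,0,0,0,1],
  [0,0,-2,0,0,0,1],
  [2,0,-1,0,0,0,1],
  [2,0,0,0,0,0,1],
  [2,0,0,0,0,0,1],
  [0,0,0,0,0,0,1],
  [0,0,0,0,0,0,1],
])

```text
time: 7.97
tool_pos: [0.5136, 0.2749, 0.1992]
tool_rot: [0.001, 0.14, 0.99, 0.0]
contact_force: [0.1, -0.3, 0.3]
gripper_width: 1.002
grasp_force: 0.0
```

```bash
python3 st.py; python3 - <<'E'
from h import *
W=manip.grab_frame("wrist");S=manip.grab_frame("side")
a=cv2.resize(W["img"],(400,300));b=cv2.resize(S["img"][115:205,225:385],(400,225));o=np.zeros((300,800,3),np.uint8);o[:,:400]=a;o[:225,400:]=b
cv2.imwrite("pics/w3.png",o)
c=np.radians(-16.1);R=np.array([[np.cos(c),-np.sin(c)],[np.sin(c),np.cos(c)]]);p=np.array([.5294,.2398])+R@[.034,.029]
print(proj(W,[[*p,.09]])*.625,proj(S,[[*p,.09]]))
m=(S["img"].max(2)<55).astype(np.uint8);n,l,s,cc=cv2.connectedComponentsWithStats(m[115:170,300:400]);print([(x[:5]+[300,115,0,0,0]) for x in s[1:] if x[4]>60])
E
```

```text
7.9667 [0.51364671 0.27485301 0.19921735] [ 0.10514391 -0.34326127  0.29491746] 1.0021112280949591 0.0
5.143858200513762 29.30958343478585
[[198.05673642 197.23957558]] [[339.9242934  123.33002299]]
[array([335, 121,  11,  31, 263])]
```

View pics/w3.png

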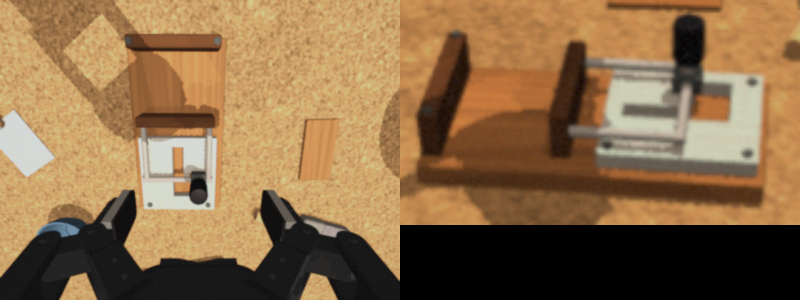

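The knob's top disc is at about (198,197) in the scaled wrist view, where x 64, y 29 projects. The jaw stays open by itself and the gripper is clear.

```bash
python3 -c "
from plant import manip
print(manip.job_done())"
```

```text
the job is handed in; nothing more can be done
None
```

The empty holder's knob rests in the holding notch at about x 64, y 29 mm with its jaw open. The arm went nowhere near the tower or its holder, and I handed the job in at about 8 s; no verdict was returned.

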